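Clamp a battery box in the vise and squeeze its cover off

ROBOT

A 6-joint arm with a two-finger parallel gripper is mounted at the origin on the work surface; the furniture and walls round the work are solid. World frame = base frame: x ahead of the robot, y to its left, z up, the work surface at z = 0. Lengths are in mm, angles in rad, forces in N, time in s.
With the tool pointing down it reaches from about 350 to 775 mm from the base axis. Payload 5.5 kg.
Tool frame: the origin (TCP) lies between the finger pads; the fingertips stand 17 mm ahead of it and the grasp point (between the pads) lies 2 mm behind it (tips_ahead is the distance from the TCP to the fingertips, in mm); z points along the fingers, y is the line along which they close (so a half turn about z gives the same grasp; the last joint's range is limited). The gripper opens to 85 mm and grips with 20 to 120 N. Pads are 22 mm wide; open, the fingers measure 114 mm over their backs; the gripper's body (76 mm by 85 mm) begins 54 mm behind the grasp point. The pads swing forward as they close: fully open they stand 13 mm farther back than shut.
Start: joints at [1.087, 0.313, 0.046, 1.304, 0, 1.431], TCP at [193.839, 541.384, 248.323] pointing down, gripper open.
Joint ranges: [-2.76, 2.76], [-0.86, 1.69], [-1.03, 1.26], [-2.2, 2.34], [-1.47, 1.5], [-3.14, 3.14]. Speed limits (rad/s): [2.57, 2.57, 3.14, 3.14, 3.14, 3.14].

INTERFACE

Orientations are given as a unit quaternion [w, x, y, z].
In Python, from plant import * gives the robot as it stands.
- The arm moves only by the tool move_arm, never from a script. Its argument "plan" is a list of rows, each a list of 3 entries, a list of its own where there are three numbers: the shift along the world's x, y, z in units of 40 mm (1.0 is 40 mm), then the turn, a rotation vector about the world's x, y, z in units of 6 degrees (1.0 is 6 degrees), then the opening, from 0 (shut) to 1 (fully open). A call has 1 to 5 rows; each row shifts and turns the commanded pose from where the row before left it; what a row does not reach is not made up. A row lasts 1/10 s, in which the tool goes at most 50 mm and 8.59 degrees, less where a joint would pass 70% of its speed; a pose out of reach is approached as far as the arm can. A call is refused whole if a number of a shift passes 1 or a number of a turn 1, either way. A call with a gripper value outside its range is refused whole. The fingers move at their own pace and stop on an object; "squeeze" is the grip in N (left out, the last holds). Time passes only in rows, so rows that do not move let the fingers close. It gives the time, the measured TCP pose, the force, the opening and the grip force at its end, in the units of the state.
- sense(): the state, without advancing time (a new reading comes with each control period).
- snapshot(name): name is "scene" or "side" or "wrist"; returns the picture (420x560x3 uint8, blue, green, red); there is no depth.
- calibration(name): a dict with "fx", "fy", "cx", "cy" (pixels), "R" (3x3) and "t" (3): a world point X has camera coordinates R X + t. Camera axes: x right, y down, z forward; pixel columns grow to the right and rows downward; lengths in mm; the calibration is good to about 2 mm. A picture is of the moment at which its call begins: read the wrist's pose just before it. calibration takes no time and is no camera call; for the wrist camera it gives the pose at the moment of the call.
- finish_job(): hands the job in; it is judged then, once.
The state is a dict: "clock": time; "q": joint angles; "qd": joint speeds; "effort": joint torques, N m; "tcp_pos": TCP position; "tool_rot": TCP orientation; "wrist_force": force on the tool from outside, world axes, zero at the start; "wrist_torque": the same for the moment, N m; "width": opening from 0.0 (shut) to 1.0 (fully open); "gripper_force": force on a finger pad.
Only numpy, scipy, OpenCV 4.12 (cv2) and the standard library are available. Lean on these libraries where they do the work, as an engineer would, in place of code of your own. Each camera call takes 0.05 s, during which the arm holds its last target. There are 200 camera calls.

TASK

The bead spinner's battery box needs fresh cells, but its sealed cover pulls so stiffly that the box comes up with it. Stand the box upright on the ways of the table vise between the rubber jaws and crank the vise until the box is held firmly; then squeeze the two snap tabs of the cover inward together, lift the cover straight off and lay it flat on the steel bench plate, right way up, without letting it fall. Leave the open box clamped in the vise, and do not disturb the pin dish, the bead vial and the side cutters.

Things in the scene. Friction and masses are not known exactly. Their poses are not given: they have to be found in the camera images.
- vise: Grey table vise on a round vacuum foot 110 mm across, fixed. Origin: foot's centre at table height; +x runs along the screw from the crank (nearer the robot) to the fixed jaw, z up. The jaws, 50 mm wide in y, reach from 86 to 109 mm above the table; behind the fixed jaw the vise ends at x = +72 mm. Its nut plate (top 85 mm up) is at x = -67 mm; nearer than that only the screw and crank stand out.
- vise_seat (a point): point on top of the two level ways that carry the work (86 mm above the table, together 36 mm wide in y), midway across them and 27 mm before the fixed jaw's face; axes as the vise's
- fixed_jaw_face (a point): middle of the fixed jaw's rubber face, 98 mm above the table; axes as the vise's
- moving_jaw_face (a point): middle of the moving jaw's rubber face, 98 mm above the table; moves in +x of the vise as the crank tightens. This rubber gives 1 mm per 11 N, up to 3.5 mm, and is then hard
- vise_jaw (a joint): travel of the moving jaw in m: 0 = jaw faces 54 mm apart; grows as the vise closes. The box (40 mm wide) is touched on both sides at 0.014. The screw gives 2.2 mm a radian of crank (13.8 mm a turn); each radian past touching adds about 24 N, and 0.8 to 1.3 rad past it is a firm grip. The screw's friction holds it when let go.
- vise_crank (a joint): turn of the crank in rad. Growing = clockwise as seen from the crank end, looking towards the fixed jaw = closing the vise. Turning it takes about 4 N at the knob, some 2 N more as the jaws grip.
- crank_axis (a point): point on the crank's horizontal axis, 70 mm above the table, level with the middle of the knob along the axis; axes as the vise's; advances in +x with the moving jaw (2.2 mm a radian)
- knob_mid (a point): middle of the crank's black knob, a barrel 17 mm thick and 40 mm long lying along the vise's x, 36 mm from the axis. At joint vise_crank = c it stands at angle 0.6 + c from the vise's +y towards +z. The crank arm (8 mm thick) is at its far (+x) end, the near end is free. It spins on its pin, so the hand holding it need not turn.
- battery_box: grey plastic battery box, 40 x 50 mm (x, y), 54 mm high without the cover, about 0.22 kg with the cells inside. Origin: centre of its underside; z up. Plain upright walls; half a turn about z leaves it the same. Its 40 mm width (x) goes between the jaws.
- battery_cover: grey cover on the box: a plate 39 x 50 mm, 3.5 mm thick, 0.06 kg. Origin: centre of the plate's underside, at the box's rim; axes as the box's at the start. At each end in y a snap tab stands up as a finger lug. With the tabs pressed in, a rubber seal still holds it with about 5 N until it is 7 mm up. Its tabs reach 10 mm below the plate, so on a surface its origin stands 10 mm up.
- tab_a_lug (a point): outer face of the lug at the cover's +y end, 12 mm above the rim. Each lug is 17 mm wide in x and stands from 5 to 19 mm above the rim; their outer faces are 60 mm apart and overhang the box's end walls by 5 mm. Hooks below catch in the walls; pressed in 2.5 mm or more each (stop at 4.5 mm, faces 51 mm apart; about 5 N) they are free.
- tab_b_lug (a point): outer face of the lug at the cover's -y end, 12 mm above the rim
- bench_block: flat dark steel bench plate with an inlaid rubber field, fixed, 120 x 260 mm (x, y) and 8 mm thick. Origin: centre of its underside
- pin_dish: small glazed dish of pins, 69 mm across, 16 mm high; origin: centre of its underside; to be left alone
- vial: clear vial of beads with a screw cap, 29 mm across, 52 mm high; origin: centre of its underside; to be left alone
- cutters: side cutters with dipped handles lying flat, 43 x 116 x 13 mm (long in their y); origin: centre of the underside; to be left alone
There are look-alikes about, which are no part of the job. What is shaped like the battery_box but blue is not meant.

How it is judged:
By the outcome, as a careful person would: the job done as asked, in the order asked, and still so for the second after the job is handed in, with the robot touching nothing.
It also fails if it takes over 72 s, if anything falls off the work surface, if the arm or the gripper's body presses on something with over 40 N, if the wrist force passes 120 N, or if a joint passes its speed limit or range.

## Working session

There is one attempt and no reset: what is moved stays moved. The work goes in short steps, Python scripts to look and compute and a tool call to move; the robot and the scene stay as the last step left them, time stands still between calls to the robot, and variables do not carry over. Pictures are saved under pics/ and viewed, at most 10 in all, crops included, and the job is handed in when it is done.

Besides the shell and the picture viewer there is one more tool, called as name([rows], argument=value, ...), one row to a line, values as JSON. move_arm: Moves the arm, as the interface text tells. Its arguments: {"type":"object","properties":{"plan":{"type":"array","items":{"type":"array"}},"squeeze":{"type":"number"}},"required":["plan"]}

```bash
mkdir -p pics; ls
python3 - <<'E'
from plant import *
import cv2,numpy as np
print(sense())
a=snapshot("scene");b=snapshot("side");c=snapshot("wrist")
cv2.imwrite('pics/sc.png',a);cv2.imwrite('pics/si.png',b);cv2.imwrite('pics/wr.png',c)
for n in("scene","side","wrist"):print(n,calibration(n))
E
```

```text
pics
{'clock': 0.0, 'q': array([1.08737243e+00, 3.13982960e-01, 4.49925814e-02, 1.30357518e+00,
       5.21808818e-05, 1.43121826e+00]), 'qd': array([-1.31198060e-03,  5.98954276e-04, -4.69764480e-04,  2.02772689e-05,
       -5.39160118e-04, -9.69279746e-04]), 'effort': array([-1.51977233e-04, -4.80628610e+01,  2.98532671e+01,  1.93828595e-02,
       -1.00090620e-04, -1.27066528e-06]), 'tcp_pos': array([193.60487921, 540.93575358, 247.42430932]), 'tool_rot': array([-2.95958205e-04,  1.71077190e-01,  9.85257231e-01, -8.34045372e-04]), 'wrist_force': array([-0.40371693, -0.57206128,  0.77476144]), 'wrist_torque': array([-0.00877709,  0.01428256, -0.04592292]), 'gripper_force': 0.0, 'width': 0.9988458999987174}
scene {'fx': 428.4349947610887, 'fy': 428.4349947610887, 'cx': 274.66823310046937, 'cy': 204.87515974508761, 'R': array([[-0.88179101, -0.47136345, -0.01615899],
       [-0.24257276,  0.48263652, -0.84155834],
       [ 0.40447876, -0.73815885, -0.53992448]]), 't': array([ 521.0124568 ,  175.92276193, 1126.09582423])}
side {'fx': 461.50402700589945, 'fy': 461.50402700589945, 'cx': 284.4220439027202, 'cy': 206.37896713584578, 'R': array([[-0.97074421, -0.2396636 , -0.01473211],
       [-0.12610536,  0.56107166, -0.81810514],
       [ 0.20433579, -0.79231304, -0.57487993]]), 't': array([ 523.37623503,   88.16301665, 1288.13646201])}
wrist {'fx': 329.1464275267624, 'fy': 329.1464275267624, 'cx': 281.0922947772456, 'cy': 207.1181454057523, 'R': array([[ 0.33804846,  0.94112792, -0.00121797],
       [ 0.8962832 , -0.32154519,  0.30542614],
       [ 0.28705343, -0.10434048, -0.95221499]]), 't': array([-574.99512254,  -39.15457831,  380.98811756])}
```

View pics/sc.png

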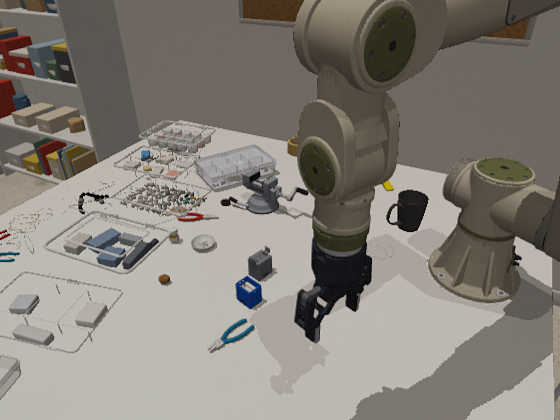

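View pics/si.png

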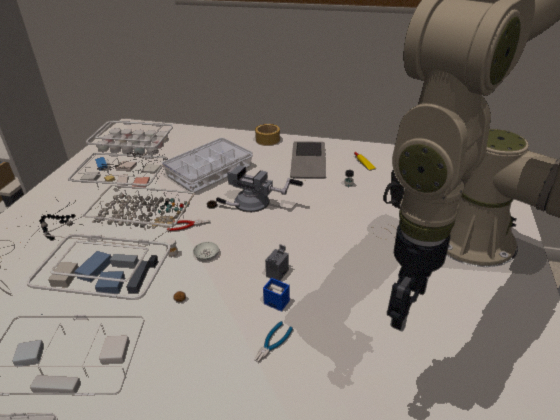

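The scene view shows the vise near (263,195) and the grey box near (260,263), with the blue look-alike at (249,292). The side view shows the same vise at (252,190), the box at (277,263), and the plate at about (308,160). I need enlarged crops.

Run:
```python
import cv2,numpy as np
a=cv2.imread('pics/sc.png');b=cv2.imread('pics/si.png')
f=lambda im,x,y,w,h,s:cv2.resize(im[y:y+h,x:x+w],None,fx=s,fy=s,interpolation=cv2.INTER_CUBIC)
# scene x210-330,y160-310 ; side x190-370,y135-315
A=f(a,210,165,100,150,4);B=f(b,195,135,100,150,4)
cv2.imwrite('pics/c1.png',np.hstack([A,B]))
cv2.imwrite('pics/c2.png',f(b,250,130,130,60,6)[:,:800])
```

```text
(no output)
```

View pics/c1.png

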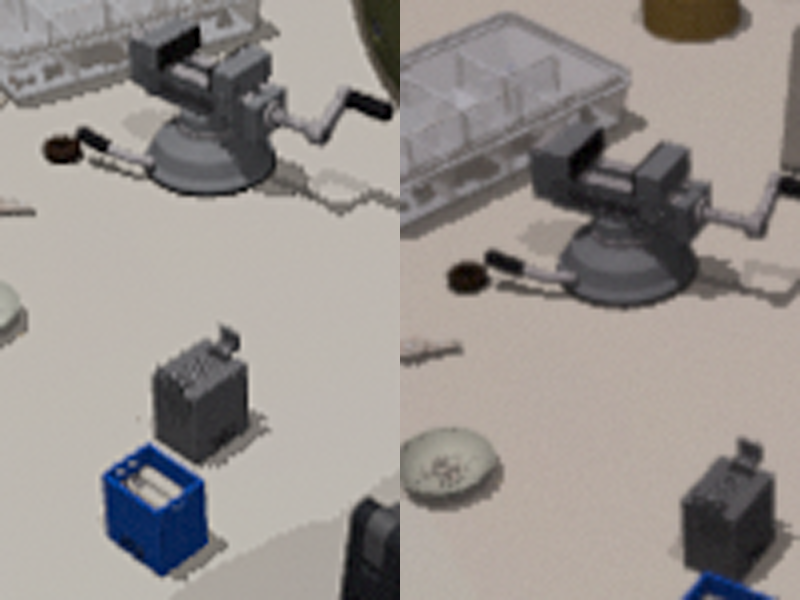

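View pics/c2.png

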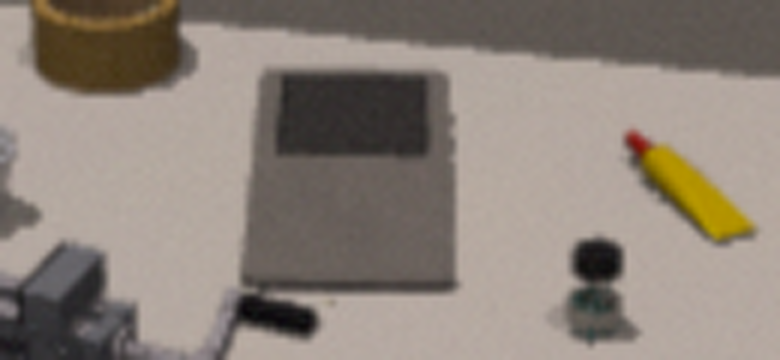

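Left crop: the box's near bottom corner is at (200,462) and its far lug at (228,338). The vise jaw tops are at (165,40) and (243,65), and the knob is at (368,104). The second crop has the bench plate's corners at (262,72), (447,72), (243,285) and (455,288), and the black-capped vial at (597,290).

```bash
cat > h.py <<'E'
from plant import *
import numpy as np,cv2
def ray(c,u,v):
    R=np.array(c['R']);t=np.array(c['t']);d=R.T@np.array([(u-c['cx'])/c['fx'],(v-c['cy'])/c['fy'],1]);return -R.T@t,d/np.linalg.norm(d)
def onz(c,u,v,z=0):
    o,d=ray(c,u,v);return o+d*(z-o[2])/d[2]
def tri(*obs):
    A=0;b=0
    for c,u,v in obs:
        o,d=ray(c,u,v);P=np.eye(3)-np.outer(d,d);A=A+P;b=b+P@o
    return np.linalg.solve(A,b)
def proj(c,X):
    p=np.array(c['R'])@np.array(X)+np.array(c['t']);return np.array([c['fx']*p[0]/p[2]+c['cx'],c['fy']*p[1]/p[2]+c['cy']])
E
python3 - <<'E'
from h import *
np.set_printoptions(precision=1,suppress=True)
s=calibration("scene");d=calibration("side")
S=lambda u,v:(s,210+u/4,165+v/4)
D=lambda u,v:(d,195+(u-400)/4,135+v/4)
D2=lambda u,v:(d,250+u/6,130+v/6)
print('boxcorner',onz(*S(200,462)),onz(*D(735,580)))
print('box L/R bottom',onz(*S(158,430)),onz(*S(246,435)),onz(*D(683,550)),onz(*D(774,550)))
print('lug',tri(S(228,338),D(750,452)))
print('foot',[onz(*p) for p in(S(147,165),S(276,165),S(205,194),D(558,285),D(697,280),D(630,305))])
print('knob tip',tri(S(390,112),D2(315,320)),'knob start',tri(S(345,97),D2(243,300)))
print('fixed jaw top far-left corner',tri(S(130,40),D(532,152)),'far right',tri(S(200,25),D(605,127)))
print('mov jaw top near right',tri(S(272,52),D(690,145)),'front',tri(S(212,68),D(636,172)))
print('plate',[onz(*D2(*p),8) for p in((262,72),(447,72),(243,283),(455,285))],'inlay',[onz(*D2(*p),8) for p in((280,75),(428,75),(277,155),(427,155))])
print('vial',onz(*D2(597,335)), 'lever',onz(*S(93,140),30))
print('dish',onz(d,206,252))
E
```

```text
boxcorner [482.1 284.2   0. ] [484.1 282.4   0. ]
box L/R bottom [522.3 270.1   0. ] [467.9 247.8   0. ] [523.5 263.5   0. ] [466.6 250.4  -0. ]
lug [483.8 239.8  70.1]
foot [array([697.6,  -4.5,   0. ]), array([602.6, -52.3,   0. ]), array([633.6,  11.3,   0. ]), array([698.9,  -0.8,   0. ]), array([595.4, -31. ,   0. ]), array([636.4,  12.4,   0. ])]
knob tip [488.6 -21.5  99.1] knob start [523.5 -16.6 107.2]
fixed jaw top far-left corner [719.5 -24.6 102.6] far right [669.4 -51.4 115.4]
mov jaw top near right [601.  -45.4 111.2] front [629.1   0.7 112.3]
plate [array([ 612.7, -445.8,    8. ]), array([ 497.9, -470.7,    8. ]), array([ 565.7, -193.5,    8. ]), array([ 449.6, -217. ,    8. ])] inlay [array([ 600.6, -444.2,    8. ]), array([ 509. , -464.1,    8. ]), array([ 579.5, -341.7,    8. ]), array([ 491.2, -361.1,    8. ])]
vial [ 366.9 -195.1    0. ] lever [730.7  22.3  30. ]
dish [704.1 222.4   0. ]
```

View pics/wr.png

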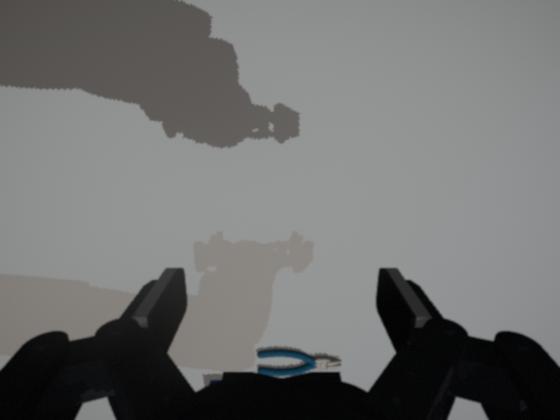

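Run:
```python
from h import *
c=calibration("wrist");R=np.array(c['R']);p=-R.T@c['t'];print(p,p-sense()['tcp_pos'])
a=onz(c,280,207,50);print(a-sense()['tcp_pos'])
```

```text
[120.1058572  568.30647789 374.04110459] [-73.53559944  27.28336395 126.43671154]
[  23.64736877   -9.24346132 -197.60439305]
```

move_arm([
  [[0.85, -0.85, 0], [0, 0, 0], 1],
  [[0.85, -0.85, 0], [0, 0, 0], 1],
  [[0.85, -0.85, 0], [0, 0, 0], 1],
  [[0.85, -0.85, 0], [0, 0, 0], 1],
  [[0.85, -0.85, 0], [0, 0, 0], 1],
])

```text
clock: 0.65
tcp_pos: [364.7, 369.9, 248.1]
tool_rot: [-0.0, 0.171, 0.985, -0.0]
wrist_force: [0.7, 0.5, -0.0]
width: 0.999
gripper_force: 0.0
```

move_arm([
  [[0.85, -0.85, 0], [0, 0, 0], 1],
  [[0.85, -0.85, 0], [0, 0, 0], 1],
  [[0.7, -0.7, 0], [0, 0, 0], 1],
  [[0, 0, 0], [0, 0, 0], 1],
  [[0, 0, 0], [0, 0, 0], 1],
])

```text
clock: 1.15
tcp_pos: [460.2, 274.5, 247.8]
tool_rot: [-0.001, 0.172, 0.985, -0.0]
wrist_force: [-0.2, -0.1, -0.5]
width: 1.006
gripper_force: 0.0
```

Run:
```python
from h import *
s=sense();print(s['tcp_pos'],s['tool_rot'],s['clock'],s['wrist_force'])
w=snapshot("wrist");cv2.imwrite('pics/w2.png',w);cv2.imwrite('pics/w2b.png',cv2.resize(w,(784,588),interpolation=cv2.INTER_CUBIC))
```

```text
[460.16036098 274.53268512 247.84785789] [-5.51842388e-04  1.72260958e-01  9.85051191e-01 -1.00315087e-04] 1.15 [-0.16699798 -0.11548032 -0.47198171]
```

View pics/w2b.png

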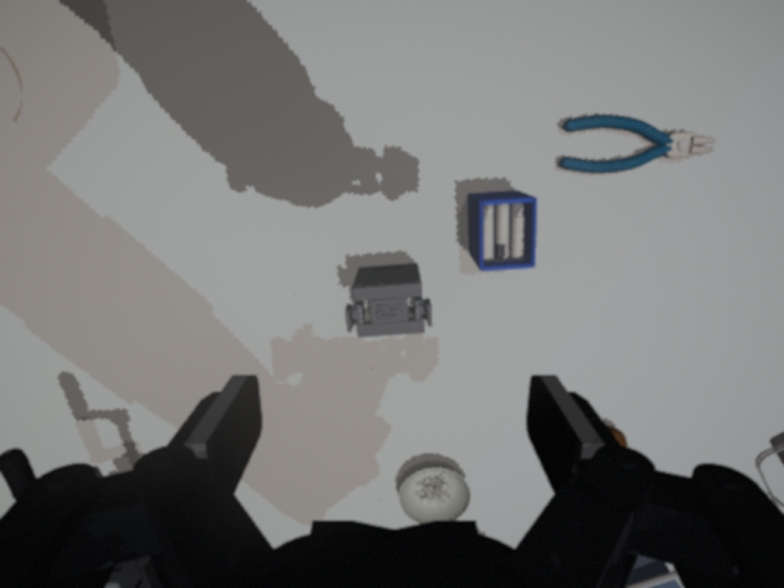

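Wrist view in the 1.4x image: the box's top face has corners (351,297), (421,295), (357,336) and (425,332). The lug outer ends are at (346,318) and (431,311). The blue box is at (503,230) and the dish at (435,495), both clear of it.

Run:
```python
from h import *
np.set_printoptions(precision=1,suppress=True)
c=calibration("wrist")
W=lambda u,v,z:onz(c,u/1.4,v/1.4,z)
a,b=W(346,318,70),W(431,311,70);print('lugs',a,b,(a+b)/2,np.linalg.norm(a-b),np.degrees(np.arctan2(*(b-a)[:2])))
P=[W(u,v,56) for u,v in((351,297),(421,295),(357,336),(425,332))]
print(P,np.mean(P,0))
for i,j in((0,1),(2,3),(0,2),(1,3)):print(i,j,np.linalg.norm(P[j]-P[i]),np.degrees(np.arctan2((P[j]-P[i])[1],(P[j]-P[i])[0])))
a,b=W(362,266,0),W(418,264,0);print(a,b)
print('blue',W(503,200,0),'blue corners',[W(u,v,56) for u,v in((470,195),(480,268),(535,268))])
s=calibration("scene");d=calibration("side")
```

```text
lugs [485.8 230.7  70. ] [501.2 288.9  70. ] [493.5 259.8  70. ] 60.23479840381611 14.769176956177144
[array([476.4, 236.9,  56. ]), array([492.2, 285.4,  56. ]), array([506.6, 229.8,  56. ]), array([520.8, 278.8,  56. ])] [499.  257.7  56. ]
0 1 51.03572781611104 71.93020167635844
2 3 51.00406752713186 73.85083616968726
0 2 31.05365994528808 -13.085244906280337
1 3 29.345610076205816 -12.912570460755234
[469.8 244.1   0. ] [484.1 288.8   0. ]
blue [457.1 370.2   0. ] blue corners [array([435.6, 339.8,  56. ]), array([487.2, 331.6,  56. ]), array([500.5, 368.6,  56. ])]
```

move_arm([
  [[0.2, -0.1, 0], [0, 0, -1], 1],
  [[0.2, -0.1, 0], [0, 0, -1], 1],
  [[0.2, -0.1, 0], [0, 0, -1], 1],
  [[0.2, -0.06, 0], [0, 0, -1], 1],
  [[0.06, 0, 0], [0, 0, -1], 1],
])

```text
clock: 1.7
tcp_pos: [493.6, 262.2, 248.2]
tool_rot: [-0.0, 0.421, 0.907, 0.0]
wrist_force: [0.1, 0.3, -1.2]
width: 0.998
gripper_force: 0.0
```

move_arm([
  [[0, 0, -0.4], [0, 0, -1], 1],
  [[0, 0, -0.4], [0, 0, -1], 1],
  [[0, 0, -0.4], [0, 0, -1], 1],
  [[0, 0, -0.4], [0, 0, -1], 1],
  [[0, 0, -0.4], [0, 0, -1], 1],
])

```text
clock: 2.2
tcp_pos: [492.8, 262.6, 167.8]
tool_rot: [-0.0, 0.641, 0.767, -0.0]
wrist_force: [0.5, -0.1, 0.5]
width: 0.995
gripper_force: 0.0
```

move_arm([
  [[0, 0, 0], [0, 0, -1], 1],
  [[0, 0, 0], [0, 0, -1], 1],
  [[0, 0, 0], [0, 0, -1], 1],
  [[0, 0, 0], [0, 0, -1], 1],
  [[0, 0, 0], [0, 0, -0.4], 1],
])

```text
clock: 2.7
tcp_pos: [492.8, 262.6, 168.3]
tool_rot: [-0.0, 0.799, 0.601, -0.0]
wrist_force: [0.8, 0.2, 0.2]
width: 1.002
gripper_force: 0.0
```

Run:
```python
from h import *
from scipy.spatial.transform import Rotation as Ro
s=sense();print(s['tcp_pos'],s['tool_rot'],s['clock'],s['q'])
print(Ro.from_quat(s['tool_rot'],scalar_first=True).as_matrix())
w=snapshot("wrist");cv2.imwrite('pics/w3.png',w);cv2.imwrite('pics/w3b.png',cv2.resize(w,(784,588),interpolation=cv2.INTER_CUBIC))
```

```text
[492.84789476 262.57817959 168.33468453] [-1.25504081e-04  7.99183355e-01  6.01087287e-01 -1.50010119e-04] 2.7 [ 3.45693894e-01  3.17375993e-01 -1.47208487e-01  1.10657252e+00
  1.51435693e-04  2.19756467e+00]
[[ 2.77388102e-01  9.60757872e-01 -3.90648996e-04]
 [ 9.60757947e-01 -2.77388116e-01  2.02631949e-05]
 [-8.88933650e-05 -3.80939897e-04 -9.99999923e-01]]
```

View pics/w3b.png

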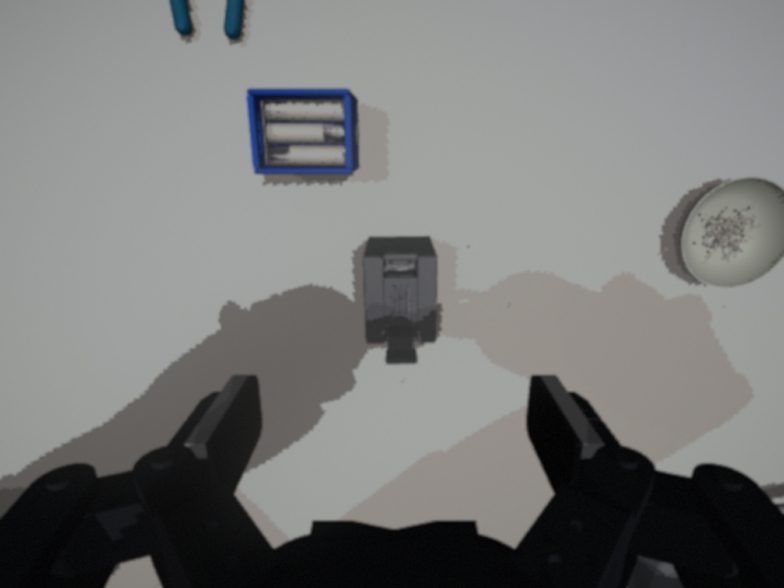

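The box is aligned with the fingers, x from 364 to 437. The +y lug is at (400,255) and the -y lug's far edge is at (402,362).

Run:
```python
from h import *
np.set_printoptions(precision=1,suppress=True)
c=calibration("wrist");t=sense()['tcp_pos']
W=lambda u,v,z:onz(c,u/1.4,v/1.4,z)
a,b=W(400,255,73),W(402,362,73);print(a,b,(a+b)/2-t,np.linalg.norm(a-b))
p,q=W(364,256,54),W(437,256,54);print((p+q)/2-t,p-q)
p,q=W(369,237,0),W(433,237,0);print(p,q,'bottom edge +25:',(p+q)/2-t+25*np.array([-.277,-.961,0]))
```

```text
[503.  286.7  73. ] [487.9 230.2  73. ] [  2.6  -4.1 -95.3] 58.390205154065896
[   9.2   19.1 -114.3] [-37.6  10.9   0. ]
[483.1 286.7   0. ] [522.9 275.2   0. ] bottom edge +25: [   3.2   -5.6 -168.3]
```

move_arm([
  [[0.07, -0.12, -0.8], [0, 0, 0], 1],
  [[0, 0, -0.9], [0, 0, 0], 1],
  [[0, 0, -0.9], [0, 0, 0], 1],
  [[0, 0, -0.48], [0, 0, 0], 1],
  [[0, 0, 0], [0, 0, 0], 1],
], squeeze=40)

```text
clock: 3.25
tcp_pos: [493.5, 256.4, 42.1]
tool_rot: [-0.001, 0.798, 0.602, -0.003]
wrist_force: [-1.0, 0.7, 0.0]
width: 1.002
gripper_force: 0.0
```

move_arm([
  [[0, 0, 0], [0, 0, 0], 0],
  [[0, 0, 0], [0, 0, 0], 0],
  [[0, 0, 0], [0, 0, 0], 0],
  [[0, 0, 0], [0, 0, 0], 0],
  [[0, 0, 0], [0, 0, 0], 0],
])

```text
clock: 3.75
tcp_pos: [497.9, 256.9, 46.9]
tool_rot: [0.0, 0.799, 0.601, 0.002]
wrist_force: [-1.9, 1.3, 6.7]
width: 0.458
gripper_force: 42.1
```

move_arm([
  [[0, 0, 0.3], [0, 0, 0], 0],
  [[0, 0, 0.8], [0, 0, 0], 0],
  [[0, 0, 1], [0, 0, 0], 0],
  [[0, -0.3, 1], [0, 0, 0], 0],
  [[0.2, -0.8, 0.8], [0, 0, 0], 0],
])

```text
clock: 4.25
tcp_pos: [504.6, 213.4, 204.1]
tool_rot: [0.0, 0.798, 0.603, 0.001]
wrist_force: [0.9, -0.3, -2.2]
width: 0.456
gripper_force: 41.1
```

move_arm([
  [[0.4, -0.9, 0.5], [0, 0, 0], 0],
  [[0.4, -0.95, 0.3], [0, 0, 0], 0],
  [[0.4, -0.95, 0], [0, 0, 0], 0],
  [[0.4, -0.95, 0], [0, 0, 0], 0],
  [[0.4, -0.95, 0], [0, 0, 0], 0],
])

```text
clock: 4.75
tcp_pos: [585.2, 22.4, 234.0]
tool_rot: [0.0, 0.799, 0.601, 0.0]
wrist_force: [0.8, 1.0, -2.0]
width: 0.462
gripper_force: 41.1
```

move_arm([
  [[0.4, -0.95, 0], [0, 0, 0], 0],
  [[0.4, -0.95, 0], [0, 0, 0], 0],
  [[0.4, -0.95, 0], [0, 0, 0], 0],
  [[0, -0.4, 0], [0, 0, 0], 0],
  [[0, 0, 0], [0, 0, 0], 0],
])

```text
clock: 5.25
tcp_pos: [632.7, -108.6, 232.9]
tool_rot: [-0.0, 0.8, 0.6, -0.0]
wrist_force: [0.1, 0.7, -2.1]
width: 0.463
gripper_force: 41.2
```

Run:
```python
from h import *
s=sense();print(s['tcp_pos'],s['tool_rot'],s['clock'],s['q'],s['width'],s['gripper_force'])
w=snapshot("wrist");cv2.imwrite('pics/w4.png',w);cv2.imwrite('pics/w4b.png',cv2.resize(w,(784,588),interpolation=cv2.INTER_CUBIC))
```

```text
[ 632.70482347 -108.58487654  232.8910992 ] [-1.12492798e-04  8.00305300e-01  5.99592522e-01 -4.71128987e-04] 5.25 [-2.94629988e-01  4.51618260e-01  2.12123178e-01  1.33204016e+00
 -6.26478805e-04  1.56097900e+00] 0.46271755916565926 41.230080127716064
```

View pics/w4b.png

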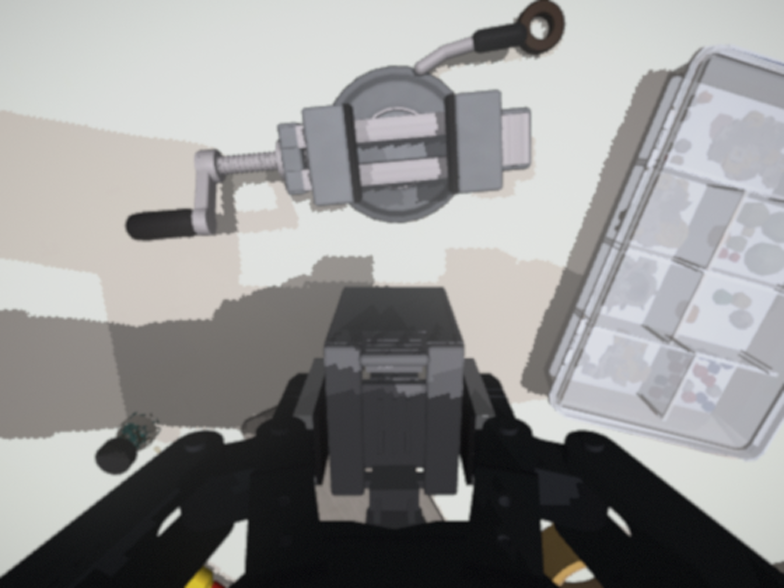

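The vise as seen: moving jaw inner edge (345,104)-(353,204), fixed jaw inner edge (446,95)-(456,192). The screw runs along (220,164)-(275,160), and the knob runs (128,226)-(192,222) on the -y side. The box is held squarely.

Run:
```python
from h import *
np.set_printoptions(precision=1,suppress=True)
c=calibration("wrist");t=sense()['tcp_pos'];print(t)
W=lambda u,v,z:onz(c,u/1.4,v/1.4,z)
M=[W(345,104,109),W(353,204,109)];F=[W(446,95,109),W(456,192,109)]
az=lambda d:np.degrees(np.arctan2(d[1],d[0]))
print(M,F,'y az',az(M[0]-M[1]),az(F[0]-F[1]),np.linalg.norm(M[0]-M[1]),np.linalg.norm(F[0]-F[1]))
print('outer edges',[az(W(*a,109)-W(*b,109)) for a,b in(((302,108),(315,206)),((500,91),(503,188)))])
print('ways az',az(W(438,113,86)-W(357,122,86)),az(W(438,180,86)-W(357,186,86)))
print('screw',W(220,164,70),W(275,160,70),az(W(275,160,70)-W(220,164,70)))
print('gap vec',np.mean(F,0)-np.mean(M,0),'mid',(np.mean(F,0)+np.mean(M,0))/2)
wy=[W(u,v,86) for u,v in((357,122),(438,113),(357,186),(438,180))];print('ways',wy)
for u,v in((128,226),(161,224),(192,222)):print('knob',[W(u,v,z) for z in(90,100,106)])
print('foot',[W(u,v,0) for u,v in((400,66),(400,221))])
# held box: lug and rim check
h=t[2]-46.9
print('box top front edge',W(327,348,h+54)-t,W(464,348,h+54)-t)
print('box bottom front',W(342,288,h)-t,W(446,288,h)-t)
```

```text
[ 632.4 -106.8  233. ]
[array([635.8,  -6.3, 109. ]), array([624.4, -55.2, 109. ])] [array([685.9, -16.6, 109. ]), array([679.2, -64.5, 109. ])] y az 76.79925086887577 82.03431368139069 50.153260268281606 48.429652495232276
outer edges [np.float64(78.38439367743106), np.float64(79.65483682576554)]
ways az -10.339366116203747 -12.137617946648847
screw [549.6 -13.4  70. ] [582.5 -20.6  70. ] -12.299388372782383
gap vec [52.4 -9.8  0. ] mid [656.3 -35.6 109. ]
ways [array([637.7, -14.8,  86. ]), array([682.2, -23. ,  86. ]), array([627. , -48.2,  86. ]), array([673.1, -58.1,  86. ])]
knob [array([491.1, -32.1,  90. ]), array([497.2, -32.1, 100. ]), array([500.8, -32. , 106. ])]
knob [array([510.3, -36.5,  90. ]), array([515.6, -36.3, 100. ]), array([518.8, -36.1, 106. ])]
knob [array([528.2, -40.5,  90. ]), array([532.9, -40.1, 100. ]), array([535.7, -39.9, 106. ])]
foot [array([672.9,  17.3,   0. ]), array([642.5, -88.5,   0. ])]
box top front edge [-11.7  27.9   7.1] [25.6 17.   7.1]
box bottom front [-13.   29.  -46.9] [ 26.4  17.5 -46.9]
```

move_arm([
  [[0.3, 0.87, 0], [0, 0, 0.83], 0],
  [[0.3, 0.87, -0.2], [0, 0, 0], 0],
  [[0, 0, -0.9], [0, 0, 0], 0],
  [[0, 0, -0.4], [0, 0, 0], 0],
  [[0, 0, 0], [0, 0, 0], 0],
])

```text
clock: 5.8
tcp_pos: [654.3, -33.6, 170.3]
tool_rot: [-0.003, 0.771, 0.636, -0.002]
wrist_force: [-0.3, 0.5, -1.9]
width: 0.461
gripper_force: 41.2
```

Run:
```python
from h import *
s=sense();print(s['tcp_pos'],s['tool_rot'],s['wrist_force'])
a=snapshot("scene");b=snapshot("side")
A=cv2.resize(a[165:265,220:320],None,fx=4,fy=5.8,interpolation=cv2.INTER_CUBIC);B=cv2.resize(b[115:215,200:300],None,fx=4,fy=5.8,interpolation=cv2.INTER_CUBIC)
cv2.imwrite('pics/v5.png',np.hstack([cv2.resize(A,(400,400)),cv2.resize(B,(400,400))]))
```

```text
[654.32452075 -33.55773411 170.28730202] [-0.00257128  0.77139725  0.63634562 -0.00198066] [-0.2698928   0.54194406 -1.92444074]
```

View pics/v5.png

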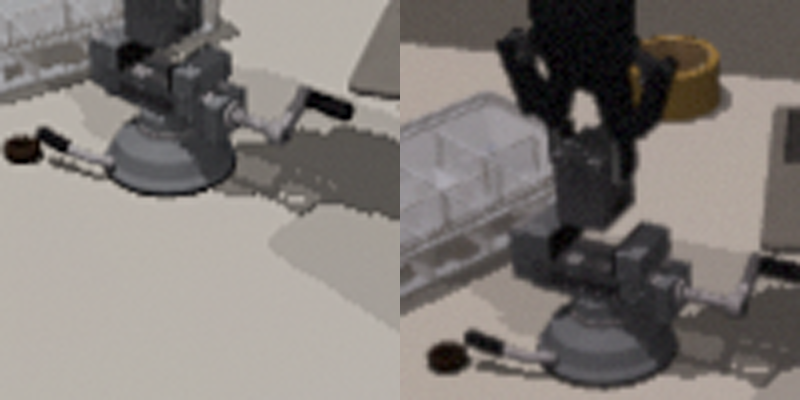

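The box hangs square above the gap between the jaws, with its lower edge near (595,225) in the side half. I'll correct x and y, then lower it.

move_arm([
  [[0.05, -0.09, -0.1], [0, 0, 0], 0],
  [[0, 0, -0.2], [0, 0, 0], 0],
  [[0, 0, -0.2], [0, 0, 0], 0],
  [[0, 0, 0], [0, 0, 0], 0],
])

```text
clock: 6.3
tcp_pos: [658.1, -40.0, 151.5]
tool_rot: [-0.001, 0.772, 0.635, -0.001]
wrist_force: [-0.4, 0.0, -2.6]
width: 0.461
gripper_force: 41.3
```

move_arm([
  [[-0.02, 0.05, -0.15], [0, 0, 0], 0],
  [[0, 0, -0.15], [0, 0, 0], 0],
  [[0, 0, -0.1], [0, 0, 0], 0],
  [[0, 0, -0.05], [0, 0, 0], 0],
  [[0, 0, 0], [0, 0, 0], 0],
])

```text
clock: 6.8
tcp_pos: [658.0, -37.8, 134.6]
tool_rot: [-0.0, 0.772, 0.635, -0.0]
wrist_force: [1.0, -0.9, -2.5]
width: 0.459
gripper_force: 41.3
```

move_arm([
  [[0, 0, -0.05], [0, 0, 0], 0],
  [[0, 0, -0.03], [0, 0, 0], 0],
  [[0, 0, 0], [0, 0, 0], 0],
])

```text
clock: 7.1
tcp_pos: [658.5, -37.9, 132.9]
tool_rot: [0.001, 0.772, 0.635, 0.0]
wrist_force: [-1.0, -0.3, 1.9]
width: 0.46
gripper_force: 41.8
```

move_arm([
  [[0, 0, 0], [0, 0, 0], 0.7],
  [[0, 0, 0], [0, 0, 0], 0.9],
  [[0, 0, 0], [0, 0, 0], 0.9],
  [[0, 0, 0.3], [0, 0, 0], 0.9],
  [[0, 0, 0.9], [0, 0, 0], 1],
])

```text
clock: 7.6
tcp_pos: [655.9, -37.4, 177.0]
tool_rot: [-0.003, 0.772, 0.635, -0.002]
wrist_force: [0.6, -0.4, 0.2]
width: 0.999
gripper_force: 0.0
```

move_arm([
  [[0, 0, 0.9], [0, 0, 0.5], 1],
  [[-0.6, 0.0, 0.5], [0, 0, 1], 1],
  [[-0.9, 0, 0], [0, 0, 1], 1],
  [[-0.9, 0, 0], [0, 0, 1], 1],
  [[-0.9, 0, 0], [0, 0, 1], 1],
])

```text
clock: 8.1
tcp_pos: [525.3, -37.8, 237.0]
tool_rot: [0.001, 0.601, 0.799, 0.0]
wrist_force: [-0.3, -0.3, 0.4]
width: 1.001
gripper_force: 0.0
```

move_arm([
  [[-0.5, 0, 0], [0, 0, 1], 1],
  [[0, 0, 0], [0, 0, 1], 1],
  [[0, 0, 0], [0, 0, 1], 1],
  [[0, 0, 0], [0, 0, 1], 1],
  [[0, 0, 0], [0, 0, 1], 1],
])

```text
clock: 8.6
tcp_pos: [506.4, -37.9, 237.1]
tool_rot: [0.001, 0.374, 0.928, 0.0]
wrist_force: [0.6, -0.4, 0.1]
width: 1.001
gripper_force: 0.0
```

move_arm([
  [[0, 0, 0], [0, 0, 1], 1],
  [[0, 0, 0], [0, 0, 1], 1],
  [[0, 0, 0], [0, 0, 1], 1],
  [[0, 0, 0], [0, 0, 1], 1],
  [[0, 0, 0], [0, 0, 1], 1],
])

```text
clock: 9.1
tcp_pos: [506.5, -37.9, 237.0]
tool_rot: [0.001, 0.121, 0.993, -0.0]
wrist_force: [-0.3, 0.5, -0.1]
width: 1.002
gripper_force: 0.0
```

move_arm([
  [[0, 0, 0], [0, 0, 0.5], 1],
  [[0, 0, 0], [-0.16, -0.82, 0], 1],
  [[0, 0, 0], [-0.16, -0.82, 0], 1],
  [[0, 0, 0], [-0.16, -0.82, 0], 1],
  [[0, 0, 0], [0, 0, 0], 1],
])

```text
clock: 9.6
tcp_pos: [503.5, -37.0, 235.9]
tool_rot: [0.13, 0.096, 0.987, -0.012]
wrist_force: [-0.2, 0.4, 0.6]
width: 1.003
gripper_force: 0.0
```

Run:
```python
from h import *
from scipy.spatial.transform import Rotation as Ro
np.set_printoptions(precision=3,suppress=True)
s=sense();print(s['tcp_pos'],s['clock'],s['q'])
print(Ro.from_quat(s['tool_rot'],scalar_first=True).as_matrix())
cw=calibration("wrist");w=snapshot("wrist");a=snapshot("scene");b=snapshot("side")
for n,i in(("w6",w),("a6",a),("b6",b)):cv2.imwrite(f'pics/{n}.png',i)
# dark knob blobs in predicted windows
K=np.array([511.3,-38.3,91.3])
for n,im,c,r in(("w",w,cw,60),("scene",a,calibration("scene"),22),("side",b,calibration("side"),22)):
    p=proj(c,K).astype(int);print(n,p)
    x0,y0=max(p[0]-r,0),max(p[1]-r,0);g=cv2.cvtColor(im[y0:p[1]+r,x0:p[0]+r],cv2.COLOR_BGR2GRAY)
    nn,l,st,ce=cv2.connectedComponentsWithStats((g<45).astype(np.uint8))
    for k in range(1,nn):
        if st[k,4]>30:print(st[k]+np.array([x0,y0,0,0,0]),ce[k]+[x0,y0])
```

```text
[503.523 -36.974 235.876] 9.6 [-0.239 -0.021 -0.417  0.913  0.012 -0.044]
[[-0.948  0.192  0.255]
 [ 0.186  0.981 -0.049]
 [-0.259  0.001 -0.966]]
w [280 163]
scene [302 190]
[296 188  12   7  48] [301.792 191.042]
side [296 181]
[290 179  12   7  50] [295.4  182.06]
```

Run:
```python
from h import *
np.set_printoptions(precision=1,suppress=True)
s,d,w=(calibration(n) for n in("scene","side","wrist"))
print(tri((s,301.8,191.04),(d,295.4,182.06)))
im=cv2.imread('pics/w6.png');g=cv2.cvtColor(im,cv2.COLOR_BGR2GRAY)
for th in(70,):
    nn,l,st,ce=cv2.connectedComponentsWithStats((g[60:330,160:400]<th).astype(np.uint8))
    for k in range(1,nn):
        if st[k,4]>200:
            m=cv2.minAreaRect(np.argwhere(l==k)[:,::-1].astype(np.float32));print(st[k],ce[k]+[160,60],m)
crop=cv2.resize(im[60:330,130:430],None,fx=2,fy=2);cv2.imwrite('pics/w6b.png',crop)
```

```text
[512.2 -31.8  94. ]
[111  81  34  49 924] [281.3 166.4] ((127.28994750976562, 104.74840545654297), (48.28139114379883, 32.414085388183594), 87.70938873291016)
[ 103  137   74   70 2787] [295.9 233.7] ((138.09901428222656, 173.39430236816406), (71.48370361328125, 66.21220397949219), 79.99201965332031)
[   0  209   28   61 1441] [172. 299.] ((13.5, 239.0), (60.0, 27.0), 90.0)
[ 217  209   23   61 1273] [388.8 298.2] ((228.0, 239.0), (60.0, 22.0), 90.0)
[ 121  217   79   53 2384] [316.5 298.7] ((159.4875946044922, 243.06983947753906), (48.64307403564453, 80.36083984375), 86.05481719970703)
```

View pics/w6b.png

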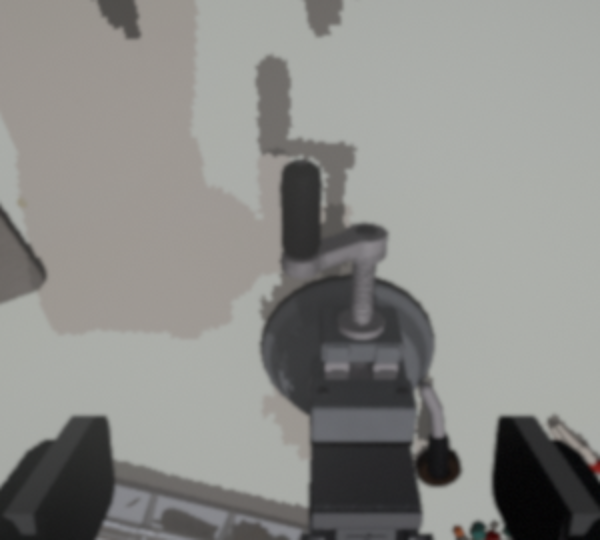

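The knob spans (281,140)-(281,189) in the full wrist image, as predicted. The screw is at about (311.5,205) and the box stands between the jaws.

Run:
```python
from h import *
np.set_printoptions(precision=1,suppress=True)
s,d,w=(calibration(n) for n in("scene","side","wrist"))
print(sense()['tcp_pos'])
xv=np.array([.981,-.196,0]);yv=np.array([.196,.981,0])
print('3-ray',tri((s,301.8,191.04),(d,295.4,182.06),(w,280.5,164.5),(w,280.5,164.5)))
A=[onz(w,u,v,70) for u,v in((311.5,200),(310.5,218))]
B=[np.array([549.9,-15.2,70]),np.array([582.8,-22.4,70])]
print('axis y_v offsets',[p@yv for p in A],[p@yv for p in B],A)
for yo in(np.mean([p@yv for p in A]),np.mean([p@yv for p in B])):
  for z in(85,88,91,94,97,100):
    p=onz(w,280.5,164.5,z);print(z,p,p@yv-yo,np.hypot(p@yv-yo,z-70),p@xv)
```

```text
[507.  -38.  237.2]
3-ray [516.  -39.8  89.4]
axis y_v offsets [np.float64(92.07276620499348), np.float64(92.17558408171855)] [np.float64(92.8692), np.float64(92.25439999999999)] [array([569. , -19.8,  70. ]), array([589.6, -23.8,  70. ])]
85 [519.5 -40.3  85. ] -29.841510897948837 33.399337907695106 517.5436080409014
88 [518.1 -40.   88. ] -29.840118732386422 34.848711396017485 516.1129705792781
91 [516.7 -39.7  91. ] -29.838726566824008 36.48766371158462 514.6823331176547
94 [515.3 -39.5  94. ] -29.837334401261593 38.291859763828505 513.2516956560314
97 [513.9 -39.2  97. ] -29.83594223569918 40.23907863125072 511.82105819440795
100 [512.5 -38.9 100. ] -29.83455007013678 42.30957785049974 510.39042073278455
85 [519.5 -40.3  85. ] -30.27913575459283 33.790916857123925 517.5436080409014
88 [518.1 -40.   88. ] -30.277743589030415 35.22416438814514 516.1129705792781
91 [516.7 -39.7  91. ] -30.276351423468 36.84640356286259 514.6823331176547
94 [515.3 -39.5  94. ] -30.274959257905586 38.63383436921377 513.2516956560314
97 [513.9 -39.2  97. ] -30.27356709234317 40.564625777820304 511.82105819440795
100 [512.5 -38.9 100. ] -30.27217492678077 42.619298149988516 510.39042073278455
```

move_arm([
  [[0, 0, -0.9], [0, 0, 0], 1],
  [[0, 0, -0.9], [0, 0, 0], 1],
  [[0.04, 0, -0.9], [0, 0, 0], 1],
  [[0.02, 0, -0.9], [0, 0, 0], 0.8],
  [[0, 0, -0.1], [0, 0, 0], 0.6],
], squeeze=40)

```text
clock: 10.25
tcp_pos: [506.5, -37.4, 83.7]
tool_rot: [0.126, 0.096, 0.987, -0.012]
wrist_force: [-0.7, 1.0, -0.3]
width: 0.693
gripper_force: 0.0
```

move_arm([
  [[0, 0, 0], [0, 0, 0], 0.4],
  [[0, 0, 0], [0, 0, 0], 0],
  [[0, 0, 0], [0, 0, 0], 0],
  [[0, 0, 0], [0, 0, 0], 0],
  [[0, 0, 0], [0, 0, 0], 0],
])

```text
clock: 10.75
tcp_pos: [510.6, -38.8, 90.2]
tool_rot: [0.133, 0.096, 0.986, -0.013]
wrist_force: [-1.1, -3.0, 6.8]
width: 0.18
gripper_force: 39.2
```

Run:
```python
from h import *
np.set_printoptions(precision=1,suppress=True)
s=sense();print(s['tcp_pos'],s['wrist_force'],s['wrist_torque'],s['width']*85, s['tcp_pos']@[.196,.981,0])
xv=np.array([.981,-.196,0]);yv=np.array([.196,.981,0])
th=2.55;n=22;st=5.45/n
P=lambda a:36*(np.cos(a)*yv+np.sin(a)*np.array([0,0,1]))+2.2*a*xv
for k in range(n):print(k,np.round((P(th+(k+1)*st)-P(th+k*st))/40,3).tolist())
```

```text
[510.6 -38.8  90.2] [-1.1 -3.   6.8] [-0.7  0.1 -0.2] 15.262844722370303 61.98823897610556
0 [-0.006, -0.101, -0.198]
1 [0.004, -0.05, -0.217]
2 [0.015, 0.003, -0.222]
3 [0.025, 0.057, -0.214]
4 [0.035, 0.106, -0.193]
5 [0.044, 0.149, -0.16]
6 [0.05, 0.183, -0.117]
7 [0.055, 0.205, -0.067]
8 [0.057, 0.215, -0.013]
9 [0.056, 0.212, 0.042]
10 [0.053, 0.195, 0.094]
11 [0.047, 0.166, 0.141]
12 [0.039, 0.127, 0.179]
13 [0.03, 0.08, 0.206]
14 [0.019, 0.028, 0.22]
15 [0.009, -0.026, 0.221]
16 [-0.002, -0.078, 0.209]
17 [-0.011, -0.126, 0.183]
18 [-0.019, -0.167, 0.147]
19 [-0.025, -0.197, 0.101]
20 [-0.029, -0.215, 0.05]
21 [-0.03, -0.221, -0.005]
```

move_arm([
  [[-0.006, -0.101, -0.198], [0, 0, 0], 0],
  [[0.004, -0.05, -0.217], [0, 0, 0], 0],
  [[0.015, 0.003, -0.222], [0, 0, 0], 0],
  [[0.025, 0.057, -0.214], [0, 0, 0], 0],
  [[0.035, 0.106, -0.193], [0, 0, 0], 0],
])

```text
clock: 11.25
tcp_pos: [513.6, -38.0, 47.1]
tool_rot: [0.132, 0.096, 0.986, -0.013]
wrist_force: [2.5, -1.6, 4.3]
width: 0.183
gripper_force: 39.2
```

move_arm([
  [[0.044, 0.149, -0.16], [0, 0, 0], 0],
  [[0.05, 0.183, -0.117], [0, 0, 0], 0],
  [[0.055, 0.205, -0.067], [0, 0, 0], 0],
  [[0.057, 0.215, -0.013], [0, 0, 0], 0],
  [[0.056, 0.212, 0.042], [0, 0, 0], 0],
])

```text
clock: 11.75
tcp_pos: [524.3, 0.6, 35.2]
tool_rot: [0.132, 0.096, 0.986, -0.014]
wrist_force: [-1.1, -9.6, 14.6]
width: 0.18
gripper_force: 40.3
```

move_arm([
  [[0.053, 0.195, 0.094], [0, 0, 0], 0],
  [[0.047, 0.166, 0.141], [0, 0, 0], 0],
  [[0.039, 0.127, 0.179], [0, 0, 0], 0],
  [[0.03, 0.08, 0.206], [0, 0, 0], 0],
  [[0.019, 0.028, 0.22], [0, 0, 0], 0],
])

```text
clock: 12.25
tcp_pos: [531.3, 24.0, 67.8]
tool_rot: [0.132, 0.097, 0.986, -0.014]
wrist_force: [7.7, -10.6, -4.9]
width: 0.175
gripper_force: 39.1
```

move_arm([
  [[0.009, -0.026, 0.221], [0, 0, 0], 0],
  [[-0.002, -0.078, 0.209], [0, 0, 0], 0],
  [[-0.011, -0.126, 0.183], [0, 0, 0], 0],
  [[-0.019, -0.167, 0.147], [0, 0, 0], 0],
])

```text
clock: 12.65
tcp_pos: [530.6, 10.2, 97.9]
tool_rot: [0.132, 0.095, 0.987, -0.011]
wrist_force: [11.4, -1.0, -8.4]
width: 0.182
gripper_force: 39.3
```

move_arm([
  [[0, -0.197, 0.101], [0, 0, 0], 0],
  [[-0.01, -0.215, 0.05], [0, 0, 0], 0],
  [[-0.02, -0.221, -0.005], [0, 0, 0], 0],
  [[0, 0, 0], [0, 0, 0], 0],
])

```text
clock: 13.05
tcp_pos: [527.6, -14.3, 105.1]
tool_rot: [0.131, 0.095, 0.987, -0.011]
wrist_force: [-8.7, 3.7, 19.6]
width: 0.184
gripper_force: 42.4
```

Run:
```python
from h import *
s=sense();p=s['tcp_pos'];y=p@[.196,.981,0]-92.4;print(p,s['wrist_force'],s['clock'],y,p[2]-70,np.arctan2(p[2]-70,y)+2*np.pi-.6)
```

```text
[527.59784859 -14.27885247 105.14806217] [-8.65615803  3.73624968 19.56847343] 13.05 -2.998375953625114 35.14806217035755 7.339082604473635
```

move_arm([
  [[0, -0.06, 0], [0, 0, 0], 0],
  [[0, 0, 0], [0, 0, 0], 0],
  [[0, 0, 0], [0, 0, 0], 0.6],
  [[0, 0, 0], [0, 0, 0], 1],
  [[0, 0, 0], [0, 0, 0], 1],
])

```text
clock: 13.55
tcp_pos: [526.3, -17.6, 102.3]
tool_rot: [0.129, 0.096, 0.987, -0.012]
wrist_force: [0.5, 0.1, 0.0]
width: 0.687
gripper_force: 0.0
```

move_arm([
  [[0, 0, 0.5], [0, 0, 0], 1],
  [[0, 0, 1], [0, 0, 0], 1],
  [[0, 0, 1], [0, 0, 0], 1],
  [[0.4, 0, 0.6], [0.16, 0.82, 0], 1],
  [[0.9, -0.15, 0], [0.16, 0.82, 0], 1],
])

```text
clock: 14.05
tcp_pos: [579.3, -23.5, 232.9]
tool_rot: [0.045, 0.096, 0.994, -0.004]
wrist_force: [2.3, -0.5, 0.8]
width: 0.999
gripper_force: 0.0
```

move_arm([
  [[0.9, -0.2, 0], [0.16, 0.82, 0], 1],
  [[0.9, -0.2, 0], [0, 0, 0], 1],
  [[0.2, 0, 0], [0, 0, 0], 1],
  [[0, 0, 0], [0, 0, 0], 1],
])

```text
clock: 14.45
tcp_pos: [659.8, -40.3, 225.0]
tool_rot: [-0.002, 0.097, 0.995, 0.0]
wrist_force: [-0.2, 0.6, -0.1]
width: 1.004
gripper_force: 0.0
```

Run:
```python
from h import *
from scipy.spatial.transform import Rotation as Ro
np.set_printoptions(precision=3,suppress=True)
s=sense();p=s['tcp_pos'];print(p,s['clock'],s['wrist_force']);print(Ro.from_quat(s['tool_rot'],scalar_first=True).as_matrix())
a=snapshot("scene");b=snapshot("side");cs,cd=calibration("scene"),calibration("side")
K=np.array([532,-17,106.])
o=[]
for n,im,c,r in(("scene",a,cs,25),("side",b,cd,25)):
    q=proj(c,K).astype(int);x0,y0=q-r;g=cv2.cvtColor(im[y0:q[1]+r,x0:q[0]+r],cv2.COLOR_BGR2GRAY)
    nn,l,st,ce=cv2.connectedComponentsWithStats((g<45).astype(np.uint8))
    k=1+np.argmax(st[1:,4]);print(n,q,st[k],ce[k]+[x0,y0]);o.append((c,*(ce[k]+[x0,y0])))
print(tri(*o))
```

```text
[659.76  -40.322 225.042] 14.45 [-0.217  0.583 -0.063]
[[-0.981  0.193 -0.003]
 [ 0.193  0.981  0.001]
 [ 0.003  0.    -1.   ]]
scene [293 188] [20 23 12  7 48] [293.667 188.833]
side [287 180] [ 0 32  7 18 97] [264.722 196.165]
[ 672.787 -275.266 -102.387]
```

move_arm([
  [[0.05, 0.045, -0.3], [0, 0, 0], 1],
  [[0, 0, -0.7], [0, 0, 0], 1],
  [[0, 0, -0.5], [0, 0, 0], 1],
  [[0, 0, -0.17], [0, 0, 0], 1],
  [[0, 0, 0], [0, 0, 0], 1],
], squeeze=25)

```text
clock: 15.05
tcp_pos: [659.8, -38.1, 159.8]
tool_rot: [-0.001, 0.097, 0.995, 0.0]
wrist_force: [0.5, -0.0, -0.2]
width: 0.996
gripper_force: 0.0
```

move_arm([
  [[0.04, 0, 0], [0, 0, 0], 0.8],
  [[0, 0, -0.05], [0, 0, 0], 0.72],
  [[0, 0, 0], [0, 0, 0], 0.66],
  [[0, 0, 0], [0, 0, 0], 0.62],
])

```text
clock: 15.45
tcp_pos: [663.9, -38.9, 160.2]
tool_rot: [0.001, 0.097, 0.995, -0.0]
wrist_force: [0.0, -0.3, 3.5]
width: 0.625
gripper_force: 4.4
```

move_arm([
  [[0, 0, 0], [0, 0, 0], 0.5],
  [[0, 0, 0], [0, 0, 0], 0.5],
  [[0, 0, 0], [0, 0, 0], 0.5],
  [[0, 0, 0], [0, 0, 0], 0.5],
])

```text
clock: 15.85
tcp_pos: [663.9, -39.1, 160.6]
tool_rot: [0.002, 0.097, 0.995, -0.0]
wrist_force: [-0.8, -0.9, 7.1]
width: 0.578
gripper_force: 25.9
```

move_arm([
  [[0, 0, 0.08], [0, 0, 0], 0.5],
  [[0, 0, 0.08], [0, 0, 0], 0.5],
  [[0, 0, 0.08], [0, 0, 0], 0.5],
  [[0, 0, 0.1], [0, 0, 0], 0.5],
  [[0, 0, 0.15], [0, 0, 0], 0.5],
], squeeze=30)

```text
clock: 16.35
tcp_pos: [662.7, -38.4, 178.5]
tool_rot: [-0.0, 0.097, 0.995, 0.0]
wrist_force: [0.0, 1.2, -0.5]
width: 0.575
gripper_force: 33.4
```

move_arm([
  [[0, 0, 0.3], [0, 0, 0], 0.5],
  [[0, 0, 0.4], [0, 0, 0], 0.5],
  [[0, 0, 0.4], [0, 0, 0], 0.5],
  [[0, 0, 0], [0, 0, 0], 0.5],
  [[0, 0, 0], [0, 0, 0], 0.5],
])

```text
clock: 16.85
tcp_pos: [663.4, -38.6, 223.2]
tool_rot: [0.001, 0.097, 0.995, -0.0]
wrist_force: [-0.2, -0.6, -1.5]
width: 0.577
gripper_force: 33.4
```

Run:
```python
from h import *
np.set_printoptions(precision=1,suppress=True)
s=sense();print(s['tcp_pos'],s['wrist_force'],s['width'],s['gripper_force'])
a=snapshot("scene");b=snapshot("side");w=snapshot("wrist")
for n,i in(("a7",a),("b7",b),("w7",w)):cv2.imwrite(f'pics/{n}.png',i)
old=cv2.imread('pics/a6.png')
for n,im,c in(("scene",a,calibration("scene")),("side",b,calibration("side"))):
  for X in([662,-38,120],[662,-38,139],[662,-38,165],[662,-38,s['tcp_pos'][2]-17]):
    u,v=proj(c,X).astype(int);print(n,X,(u,v),im[v-2:v+3,u-2:u+3].reshape(-1,3).mean(0))
```

```text
[663.4 -38.6 223.2] [-0.2 -0.6 -1.5] 0.5768168739398101 33.363908529281616
scene [662, -38, 120] (np.int64(259), np.int64(172)) [63.6 63.6 65.1]
scene [662, -38, 139] (np.int64(259), np.int64(166)) [62.2 62.  63.4]
scene [662, -38, 165] (np.int64(259), np.int64(159)) [153.  151.9 153.1]
scene [662, -38, np.float64(206.1932878355986)] (np.int64(258), np.int64(147)) [73.7 71.9 73.4]
side [662, -38, 120] (np.int64(247), np.int64(168)) [49.6 48.6 52.1]
side [662, -38, 139] (np.int64(246), np.int64(162)) [57.2 57.6 61.3]
side [662, -38, 165] (np.int64(246), np.int64(154)) [131.7 130.3 136. ]
side [662, -38, np.float64(206.1932878355986)] (np.int64(245), np.int64(142)) [48.  46.3 48.1]
```

move_arm([
  [[-0.2, -0.35, 0], [0, 0, 0], 0.5],
  [[-0.4, -0.7, 0], [0, 0, 0], 0.5],
  [[-0.5, -0.85, 0], [0, 0, 0], 0.5],
  [[-0.5, -0.85, 0], [0, 0, 0], 0.5],
  [[-0.5, -0.85, 0], [0, 0, 0], 0.5],
])

```text
clock: 17.5
tcp_pos: [577.2, -184.2, 221.6]
tool_rot: [-0.001, 0.097, 0.995, 0.0]
wrist_force: [0.1, -0.4, -0.5]
width: 0.572
gripper_force: 33.4
```

move_arm([
  [[-0.5, -0.85, 0], [0, 0, 0], 0.5],
  [[-0.5, -0.85, -0.2], [0, 0, 0], 0.5],
  [[-0.3, -0.5, -0.6], [0, 0, 0], 0.5],
  [[-0.1, -0.2, -0.8], [0, 0, 0], 0.5],
  [[0, 0, -0.8], [0, 0, 0], 0.5],
])

```text
clock: 18.0
tcp_pos: [521.3, -281.0, 125.3]
tool_rot: [0.0, 0.099, 0.995, -0.0]
wrist_force: [0.2, 0.1, -0.9]
width: 0.575
gripper_force: 33.4
```

move_arm([
  [[0, 0, -0.8], [0, 0, 0], 0.5],
  [[0, 0, -0.5], [0, 0, 0], 0.5],
  [[0, 0, -0.2], [0, 0, 0], 0.5],
  [[0, 0, 0], [0, 0, 0], 0.5],
  [[0, 0, 0], [0, 0, 0], 0.5],
])

```text
clock: 18.5
tcp_pos: [523.3, -279.2, 67.1]
tool_rot: [0.0, 0.097, 0.995, -0.0]
wrist_force: [-0.8, -0.9, 0.7]
width: 0.576
gripper_force: 33.4
```

move_arm([
  [[0, 0, -0.3], [0, 0, 0], 0.5],
  [[0, 0, -0.2], [0, 0, 0], 0.5],
  [[0, 0, -0.08], [0, 0, 0], 0.5],
  [[0, 0, 0], [0, 0, 0], 0.5],
])

```text
clock: 18.9
tcp_pos: [522.6, -278.2, 42.2]
tool_rot: [-0.001, 0.097, 0.995, 0.0]
wrist_force: [0.1, 0.7, -1.2]
width: 0.575
gripper_force: 33.4
```

move_arm([
  [[0, 0, -0.04], [0, 0, 0], 0.5],
  [[0, 0, -0.04], [0, 0, 0], 0.5],
  [[0, 0, 0], [0, 0, 0], 0.5],
])

```text
clock: 19.2
tcp_pos: [523.1, -278.6, 39.8]
tool_rot: [0.0, 0.097, 0.995, 0.0]
wrist_force: [0.1, 0.9, -1.1]
width: 0.572
gripper_force: 33.4
```

move_arm([
  [[0, 0, -0.025], [0, 0, 0], 0.5],
  [[0, 0, -0.025], [0, 0, 0], 0.5],
  [[0, 0, 0], [0, 0, 0], 0.5],
])

```text
clock: 19.5
tcp_pos: [523.3, -278.7, 38.7]
tool_rot: [0.0, 0.097, 0.995, -0.0]
wrist_force: [-1.3, 1.3, 4.5]
width: 0.576
gripper_force: 33.9
```

move_arm([
  [[0, 0, 0], [0, 0, 0], 0.61],
  [[0, 0, 0], [0, 0, 0], 0.65],
  [[0, 0, 0], [0, 0, 0], 0.72],
  [[0, 0, 0], [0, 0, 0], 0.9],
  [[0, 0, 0], [0, 0, 0], 1],
])

```text
clock: 20.0
tcp_pos: [523.1, -278.7, 37.8]
tool_rot: [0.0, 0.097, 0.995, 0.0]
wrist_force: [1.0, 0.1, 0.5]
width: 0.998
gripper_force: 0.0
```

move_arm([
  [[0, 0, 0.1], [0, 0, 0], 1],
  [[0, 0, 0.5], [0, 0, 0], 1],
  [[0, 0, 0.9], [0, 0, 0], 1],
  [[0, 0, 1], [0, 0, 0], 1],
  [[0, 0, 1], [0, 0, 0], 1],
])

```text
clock: 20.5
tcp_pos: [522.7, -278.4, 179.3]
tool_rot: [-0.0, 0.097, 0.995, 0.0]
wrist_force: [0.8, 0.2, -0.7]
width: 0.993
gripper_force: 0.0
```

Run:
```python
from h import *
np.set_printoptions(precision=0,suppress=True)
s=sense();c=calibration("wrist");print(s['tcp_pos'],s['wrist_force'],s['width'],s['clock'])
w=snapshot("wrist");b=snapshot("side");cv2.imwrite('pics/w8.png',w);cv2.imwrite('pics/b8.png',b)
R=np.array([[.981,-.196,0],[.196,.981,0],[0,0,1]]).T
O=np.array([523.3,-278.7,18])
L=[np.array(O)+x*np.array([.981,-.196,0])+y*np.array([.196,.981,0]) +np.array([0,0,z]) for x,y,z in((-19.5,-25,3.5),(19.5,-25,3.5),(-19.5,25,3.5),(19.5,25,3.5),(0,28,19),(0,-28,19))]
p=np.array([proj(c,X) for X in L]);print(p)
# top-down rectify at z=21.5: 2mm grid around cover, print grey
for y in range(-44,45,8):
    print([int(cv2.cvtColor(w,cv2.COLOR_BGR2GRAY)[tuple(np.clip(proj(c,O+[0,0,3.5]+x*np.array([.981,-.196,0])+y*np.array([.196,.981,0]))[::-1].astype(int),0,[419,559]))]) for x in range(-40,41,8)])
for X in([662,-38,120],[662,-38,139],[662,-38,165]):
    u,v=proj(calibration("side"),X).astype(int);print(b[v-2:v+3,u-2:u+3].reshape(-1,3).mean(0))
```

```text
[ 523. -278.  179.] [ 1.  0. -1.] 0.9930703436252417 20.5
[[252. 173.]
 [253. 215.]
 [309. 173.]
 [307. 215.]
 [313. 199.]
 [247. 199.]]
[60, 62, 104, 108, 108, 106, 106, 107, 105, 102, 104]
[60, 60, 106, 105, 109, 107, 106, 108, 105, 102, 104]
[59, 59, 105, 74, 46, 87, 77, 104, 105, 106, 107]
[61, 100, 68, 94, 77, 115, 79, 94, 105, 105, 106]
[61, 108, 59, 94, 87, 85, 79, 96, 106, 106, 107]
[60, 106, 60, 95, 95, 90, 86, 96, 105, 107, 109]
[59, 103, 64, 95, 96, 91, 87, 96, 107, 108, 110]
[61, 108, 59, 96, 97, 96, 88, 97, 108, 109, 111]
[63, 61, 60, 97, 56, 76, 75, 97, 111, 111, 108]
[64, 90, 108, 85, 67, 71, 85, 106, 110, 113, 118]
[65, 110, 108, 107, 110, 109, 112, 110, 119, 126, 125]
[110, 110, 110, 109, 111, 110, 118, 126, 127, 125, 126]
[65. 65. 68.]
[65. 66. 70.]
[131. 130. 135.]
```

```bash
python3 -c "
from plant import *
print(finish_job())"
```

```text
the job is handed in; nothing more can be done
None
```

The job is handed in at about 20.5 s of the 72 s. The box is clamped in the vise, with the crank about 1 rad past touching by my estimate. The cover is off and lies flat, right way up, on the bench plate. I checked the clamping and the final placing only from pixel values and force readings, having used all 10 picture views, and I steered clear of the dish, vial and cutters but did not check them again at the end.

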